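# Lock the transit case

### The job

Lock the transit case for dispatch: swing its steel hasp over until it lies flat with the staple standing up through its slot, then pass the slim locking pin from the wooden pin rack down through the staple's loop, pointed end first from the upper side, until its square head sits against the staple. The rack hides the pins' heads: a pin can be drawn out only by its tip end, so it will have to be set down and taken again by its head. Leave the thick pin and everything else where it stands.

Things in the scene. Friction and masses are not known exactly. Their poses are not given: they have to be found in the camera images.
- case: closed blue-grey transit case, fixed, 180 mm wide (y), 150 high; origin at bench level, solid from x = -103 to +110 mm, front (-x) roughly to the robot. Bare flat top at z = 150 from x = -10 to +110; from the edge at x = -10 a slope falls towards -x at 40 degrees below level for 120 mm (to x = -102, z = 73), then the upright front. Hasp and staple are at y = 0 on the slope
- staple: fixed U of 8 mm round steel on the slope. Origin: loop's centre, 15.5 mm above the slope. x = up the slope, the loop's axis (pin's head end points so when home); y = across, as the case's y; z = out of the slope. Opening: 18 mm wide (y), z from -11 (laid hasp plate) to +10 mm; crown's top z = +18; bar x = -4 to +4. Pin home at rest: its origin at about x = +4, z = -5 mm
- hasp_hinge (a point): centre of the hasp's hinge axis, which runs along the case's y: 6 mm down the slope from its top edge, 2.5 mm above the slope, 52 mm up the slope from the staple; axes as the case's. Knuckle of 10 mm diameter, 58 mm long
- hasp (a joint): hasp angle, rad: 0 = flat on the slope over the staple (stop), growing as it swings up and back; 0.70 level to the front (-x), 2.27 straight up, 3.3 stop, leaning back over the top. Starts at 1.9 to 2.9. Stiff hinge (0.07 N m): stays where left, a push of 2 to 5 N moves it
- hasp_end (a point): middle of the hasp plate's free edge, 84 mm from the hinge axis. The hasp is a flat steel plate 4 mm thick (centred on the hinge axis), 58 mm wide (y); its slot for the staple, 40 mm wide (y), runs from 44 to 60 mm from the axis; plain metal from 5 to 44 mm
- rack: fixed plywood pin rack; origin at bench level. Floor plate x -60 to +62, y -80 to +80 mm, 8 thick. Over x = -12 to +62 a hood 50 mm high with two bays at y = +-38, each 34 wide and 36 high inside, open to the front (-x); no walls before it. A pin lies in each, head inside, tip to -x, only the last 40 mm showing; it comes out level to -x in 75 mm or more. Either bay may hold either pin
- pin: slim locking pin, about 0.1 kg: round steel shank 12 mm thick, 75 long, last 4 tapered; dark block head 28 long (x), 26 wide (y), z -6 to +22 mm, flush with the shank's underside, so it lies flat, axis 6 mm above what it lies on, and does not roll. Origin on the axis at the shoulder; x points to the head's end (head x 0 to +28, shank 0 to -75), z up as it lies
- pin_tip (a point): centre of the slim pin's pointed end, 75 mm from the shoulder
- thick_pin: the other pin, same shape but with a 22 mm thick shank, too thick for the loop (head z from -11 to +17 mm); stays in the rack
- jar_mid: bystander: round glass jar with a brown cardboard collar, 88 mm across, 93 mm tall, standing upright; origin at the centre of its underside. Between the case and the rack
- jar_left: bystander: round glass jar with a brown cardboard collar, 88 mm across, 93 mm tall, standing upright; origin at the centre of its underside. At the left (+y) side, near the robot
- jar_right: bystander: round glass jar with a brown cardboard collar, 88 mm across, 93 mm tall, standing upright; origin at the centre of its underside. At the right (-y) side, near the robot
- tape: bystander: roll of clear tape lying flat, 96 mm across, 48 mm tall; origin at the centre of its underside. In the front row near the robot
- collar: bystander: loose cardboard collar, 72 mm across, 30 mm tall; origin at the centre of its underside. In the front row
- wrench: bystander: steel wrench lying flat, about 150 mm long along its x, at most 20 mm high; origin near its middle. In the front row

How it is judged:
By the outcome, as a careful person would: the job done as asked, in the order asked, and still so for the second after the job is handed in, with the robot touching nothing.
It also fails if it takes over 72 s, if anything falls off the work surface, if the arm or the gripper's body presses on something with over 40 N, if the wrist force passes 120 N, or if a joint passes its speed limit or range.

### The arm

A 6-joint arm with a two-finger parallel gripper is mounted at the origin on the work surface. World frame = base frame: x ahead of the robot, y to its left, z up, the work surface at z = 0. Lengths are in mm, angles in rad, forces in N, time in s.
With the tool pointing down it reaches from about 300 to 750 mm from the base axis. Payload 8.5 kg.
Tool frame: the origin (TCP) lies midway between the tips of the shut fingers; the grasp point (between the pads) lies 19 mm behind it (robot.hold_point_z is the distance from the TCP to the grasp point, in mm); z points along the fingers, y is the line along which they close (so a half turn about z gives the same grasp; the last joint's range is limited). The gripper opens to 85 mm and grips with 20 to 120 N. Pads are 22 mm wide; open, the fingers measure 114 mm over their backs; the gripper's body (76 mm by 85 mm) begins 54 mm behind the grasp point. The pads swing forward as they close: fully open they stand 13 mm farther back than shut.
Start: joints at [-1.506, 0.381, 1.297, -0, 1.464, -0.215], TCP at [151.885, -528.594, 231.322] pointing down, gripper open.
Joint ranges: [-3.11, 3.11], [-0.89, 2.33], [0.22, 2.48], [-1.42, 4.56], [0.17, 2.85], [-2.88, 2.88]. Speed limits (rad/s): [2.39, 2.39, 3.14, 3.14, 3.14, 3.14].

### API

Orientations are given as a unit quaternion [x, y, z, w].
In Python, from station import robot gives the robot as it stands. Calls block until the motion is done:
- robot.move_ptp(position, orientation): joint-space move of the TCP to a pose.
- robot.servo_line(position, feed=150, rotation=None): straight line of the TCP; rotation=None keeps the orientation; feed is the mean speed in mm/s.
- robot.set_joints(angles): joint-space move.
- robot.ungrasp() and robot.clamp(grip_force=None): open the fingers fully, or close them until they stop; grip_force is the grip in N (None keeps the last).
- robot.wait(seconds).
- robot.solve_ik(position, orientation): joint angles nearest the present ones, or None.
- robot.read_camera(name): name is "scene" or "top" or "wrist"; returns the picture (420x560x3 uint8, red, green, blue); there is no depth.
- robot.camera_info(name): a dict with "camera_matrix" (3x3 intrinsics, pixels), "D" ([k1, k2, p1, p2, k3] as OpenCV has them; the pictures are not rectified), "world_to_cam" (4x4, takes a point from world to camera coordinates). Camera axes: x right, y up, looking along -z (the intrinsics and any distortion apply to the point x, -y, -z); pixel columns grow to the right and rows downward; lengths in mm; the calibration is good to about 2 mm. A picture is of the moment at which its call begins: read the wrist's pose just before it. camera_info takes no time and is no camera call; for the wrist camera it gives the pose at the moment of the call.
A pose or a line that the arm cannot do raises robot.IKError and nothing moves.
- robot.job_done(): hands the job in; it is judged then, once.
Readings, each from a call of its own:
- robot.current_time_s(): time.
- robot.current_joint_pos(): joint angles.
- robot.current_joint_velocities(): joint speeds.
- robot.current_joint_efforts(): joint torques, N m.
- robot.current_ee_pos(): TCP position.
- robot.current_eef_rot(): TCP orientation.
- robot.current_force(): force on the tool from outside, world axes, zero at the start.
- robot.current_moment(): the same for the moment, N m.
- robot.current_grip_width(): finger opening in mm.
- robot.current_gripper_force(): force on a finger pad.
Only numpy, scipy, OpenCV 4.12 (cv2) and the standard library are available. Lean on these libraries where they do the work, as an engineer would, in place of code of your own. Each camera call takes 0.05 s, during which the arm holds its last target. There are 200 camera calls.

## Working session

There is one attempt and no reset: what is moved stays moved. The work goes in short steps, each a Python script; the robot and the scene stay as the last script left them, time stands still between calls to the robot, and variables do not carry over. Pictures are saved under pics/ and viewed, at most 10 in all, crops included, and the job is handed in when it is done.

```bash
ls; mkdir -p pics; python3 - <<'E'
from station import robot
import cv2,numpy as np
ims={n:robot.read_camera(n) for n in("scene","top","wrist")}
for n,i in ims.items():
    cv2.imwrite(f"pics/{n}0.png",i[:,:,::-1])
    c=robot.camera_info(n); print(n,np.round(c["camera_matrix"],1).tolist(),c["D"],np.round(c["world_to_cam"],3).tolist())
print(robot.current_time_s(),robot.current_eef_rot(),robot.hold_point_z)
E
```

```text
pics
station.py
scene [[413.9, 0.0, 277.5], [0.0, 413.9, 207.4], [0.0, 0.0, 1.0]] [-0.09973049  0.          0.          0.          0.        ] [[0.549, 0.836, -0.003, -267.864], [-0.613, 0.405, 0.678, 249.155], [0.568, -0.37, 0.735, -1572.68], [0.0, 0.0, 0.0, 1.0]]
top [[419.5, 0.0, 283.8], [0.0, 419.5, 204.2], [0.0, 0.0, 1.0]] [0.02420635 0.         0.         0.         0.        ] [[0.007, -1.0, 0.01, -16.724], [0.996, 0.008, 0.089, -535.126], [-0.089, 0.009, 0.996, -1325.247], [0.0, 0.0, 0.0, 1.0]]
wrist [[349.9, 0.0, 277.9], [0.0, 349.9, 206.3], [0.0, 0.0, 1.0]] [-0.06624501  0.          0.          0.          0.        ] [[0.276, -0.961, -0.003, -548.066], [0.91, 0.262, -0.322, 42.061], [0.31, 0.087, 0.947, -381.052], [0.0, 0.0, 0.0, 1.0]]
0.15 [ 9.90228519e-01  1.39453137e-01  2.94868807e-05 -5.49413841e-04] 18.700000000000003
```

```bash
python3 - <<'E'
import cv2
a=cv2.imread("pics/scene0.png");b=cv2.imread("pics/top0.png")
cv2.imwrite("pics/scene0b.png",cv2.resize(a,(800,600),interpolation=cv2.INTER_CUBIC))
cv2.imwrite("pics/top0b.png",cv2.resize(b,(800,600),interpolation=cv2.INTER_CUBIC))
E
```

```text
(no output)
```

View pics/scene0b.png

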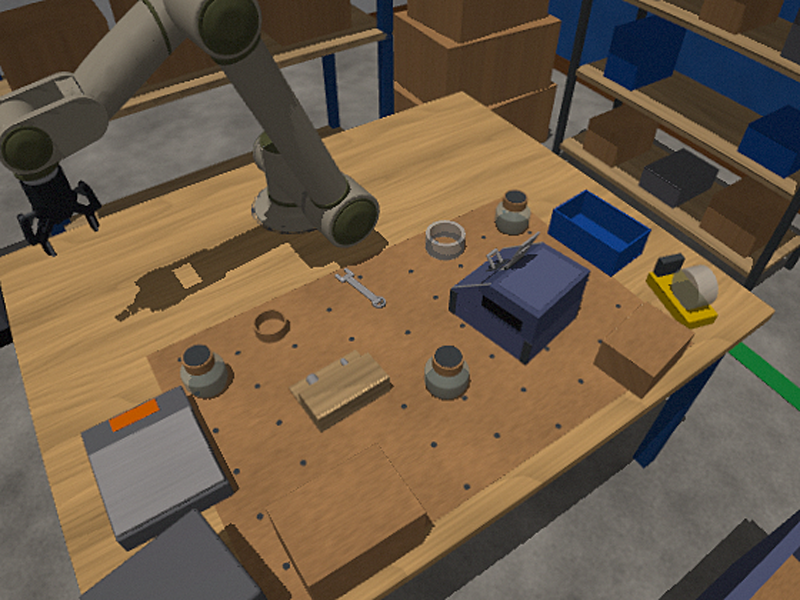

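View pics/top0b.png

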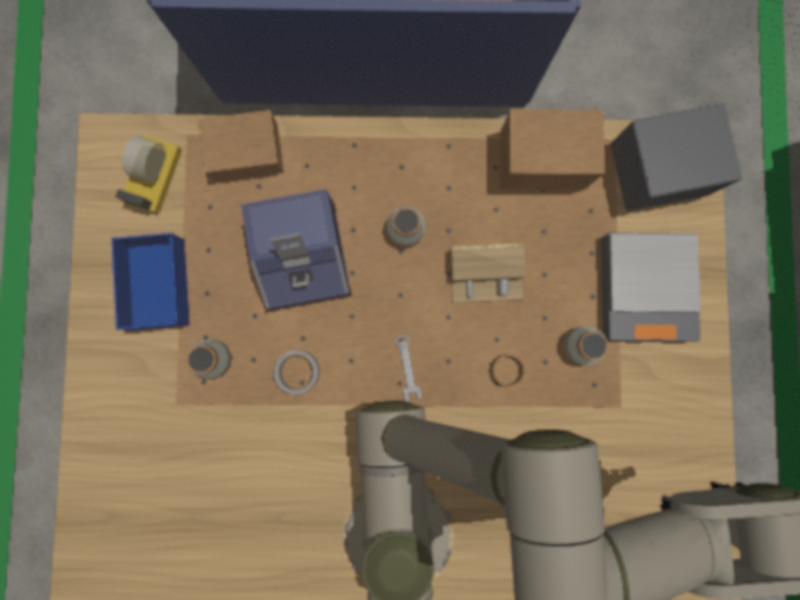

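The scene view shows the case with its hasp raised at about (505,255) and the rack at about (340,385). In the top view (800 px wide), the staple is near (299,279). The rack's slim pin tip is near (469,293), on the left or +y side, and the thick pin is near (503,290). Next I'll take rough positions, then wrist views.

```bash
cat > h.py <<'E'
from station import robot
import cv2,numpy as np,pickle
from scipy.optimize import least_squares
from scipy.spatial.transform import Rotation as R
F=np.diag([1.,-1,-1])
def cam(n):
    c=robot.camera_info(n); return dict(K=np.array(c["camera_matrix"]),D=np.array(c["D"]),T=np.array(c["world_to_cam"]))
def proj(c,P):
    P=np.atleast_2d(P).astype(float); M=F@c["T"][:3,:3]; t=F@c["T"][:3,3]
    return cv2.projectPoints(P.reshape(-1,1,3),cv2.Rodrigues(M)[0],t,c["K"],c["D"])[0].reshape(-1,2)
def ray(c,uv):
    n=cv2.undistortPoints(np.array([[uv]],float),c["K"],c["D"])[0,0]
    M=c["T"][:3,:3]; o=-M.T@c["T"][:3,3]; return o,M.T@(F@np.array([n[0],n[1],1.]))
def onz(c,uv,z):
    o,d=ray(c,uv); return o+d*(z-o[2])/d[2]
def tri(obs):
    A=np.zeros((3,3));b=np.zeros(3)
    for c,uv in obs:
        o,d=ray(c,uv); d/=np.linalg.norm(d); Q=np.eye(3)-np.outer(d,d); A+=Q;b+=Q@o
    p=np.linalg.solve(A,b); return p,[np.round(proj(c,p)[0]-uv,1).tolist() for c,uv in obs]
def shot(name,tag):
    c=cam(name); im=robot.read_camera(name)[:,:,::-1].copy(); cv2.imwrite(f"pics/{tag}.png",im); pickle.dump(c,open(f"pics/{tag}.pkl","wb")); return c,im
def load(tag): return pickle.load(open(f"pics/{tag}.pkl","rb"))
def q(zdir,ydir):
    z=np.array(zdir,float);z/=np.linalg.norm(z);y=np.array(ydir,float);y-=z*(y@z);y/=np.linalg.norm(y)
    return R.from_matrix(np.c_[np.cross(y,z),y,z]).as_quat()
E
python3 - <<'E'
from h import *
for n in("scene","top"): pickle.dump(cam(n),open(f"pics/{n}0.pkl","wb"))
t=load("top0"); s=load("scene0")
g=lambda u,v,z:np.round(onz(t,(u*.7,v*.7),z)).tolist()
print("staple",g(299,279,125),"case top back corners",g(243,205,150),g(328,191,150),"edge",g(250,262,150),g(340,248,150))
print("rack hood back",g(452,245,50),g(523,244,50),"front floor",g(453,301,8),g(523,299,8),"pin tip",g(469,298,14),"thick",g(503,295,19))
print("jars",g(406,220,93),g(207,358,93),g(592,345,93),"tape",g(297,372,48),"collar",g(507,370,30),"wr",g(404,340,5),g(412,395,5))
w=cam("wrist"); 
# camera pose in tool
Rt=R.from_quat(robot.current_eef_rot()).as_matrix();p=robot.current_ee_pos()
M=w["T"][:3,:3];o=-M.T@w["T"][:3,3]
print("cam in tool",np.round(Rt.T@(o-p),1),"viewdir",np.round(Rt.T@(M.T@[0,0,-1]),3))
E
```

```text
staple [551.0, 210.0, 125.0] case top back corners [700.0, 324.0, 150.0] [732.0, 150.0, 150.0] edge [582.0, 306.0, 150.0] [613.0, 123.0, 150.0]
rack hood back [638.0, -115.0, 50.0] [642.0, -273.0, 50.0] front floor [516.0, -121.0, 8.0] [522.0, -281.0, 8.0] pin tip [523.0, -157.0, 14.0] thick [530.0, -233.0, 19.0]
jars [684.0, -12.0, 93.0] [386.0, 404.0, 93.0] [419.0, -408.0, 93.0] tape [356.0, 223.0, 48.0] collar [362.0, -239.0, 30.0] wr [427.0, -10.0, 5.0] [304.0, -29.0, 5.0]
cam in tool [  82.8   -0.9 -142. ] viewdir [-0.322 -0.001  0.947]
```

```bash
cat >> h.py <<'E'
def qx(zdir,xdir): return q(zdir,np.cross(zdir,xdir))
def st(): print("t",round(robot.current_time_s(),1),"p",np.round(robot.current_ee_pos(),1),"F",np.round(robot.current_force(),1))
E
python3 - <<'E'
from h import *
dn=[0,0,-1]
robot.move_ptp([560,-160,150],qx(dn,[1,0,0])); shot("wrist","rA"); st()
robot.servo_line([560,-230,150],feed=250); shot("wrist","rB"); st()
robot.move_ptp([540,200,290],qx(dn,[.5,-.85,0])); shot("wrist","cA"); st()
robot.servo_line([560,290,290],feed=250); shot("wrist","cB"); st(); print(robot.current_joint_pos())
v=[cv2.imread(f"pics/{t}.png") for t in("rA","rB","cA","cB")]
g=np.vstack([np.hstack(v[:2]),np.hstack(v[2:])]); cv2.imwrite("pics/m1.png",cv2.resize(g,(800,600),interpolation=cv2.INTER_AREA))
E
```

```text
t 2.2 p [ 559.8 -160.9  150.1] F [-0.1 -0.   0. ]
t 2.7 p [ 559.7 -230.3  149.9] F [-0.2  0.6  0.3]
t 4.4 p [540.2 199.4 289.6] F [-0.8  0.1  0.2]Traceback (most recent call last):
  File "<stdin>", line 6, in <module>
host.IKError: the arm cannot follow that straight line within its joint ranges
```

```bash
python3 - <<'E'
from h import *
dn=[0,0,-1]
robot.move_ptp([570,150,270],qx(dn,[.8,-.6,0])); shot("wrist","cB"); st(); print(robot.current_joint_pos())
v=[cv2.imread(f"pics/{t}.png") for t in("rA","rB","cA","cB")]
g=np.vstack([np.hstack(v[:2]),np.hstack(v[2:])]); cv2.imwrite("pics/m1.png",cv2.resize(g,(800,600),interpolation=cv2.INTER_AREA))
E
```

```text
t 5.0 p [569.9 150.2 270.3] F [0.4 0.4 0.3]
[5.69058429e-02 4.28741851e-01 1.10743930e+00 2.51731692e-04
 1.60511290e+00 2.27350325e+00]
```

View pics/m1.png

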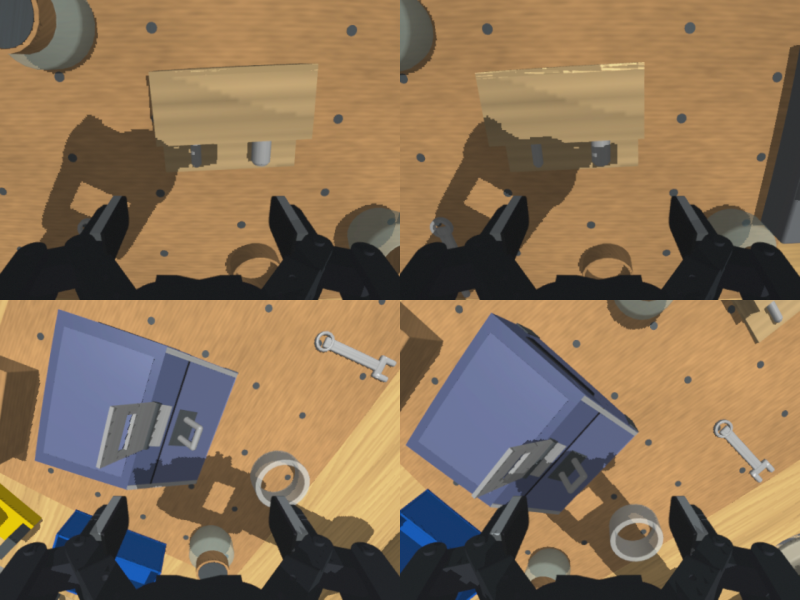

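```bash
python3 - <<'E'
import cv2,numpy as np
def cr(t,x,y,w):
    i=cv2.imread(f"pics/{t}.png")[y:y+w*3//4,x:x+w]; i=(255*(i/255.)**.6).astype('uint8'); return cv2.resize(i,(400,300),interpolation=cv2.INTER_CUBIC)
cv2.imwrite("pics/m2.png",np.vstack([np.hstack([cr("rA",240,150,160),cr("rB",165,150,160)]),np.hstack([cr("cA",130,130,160),cr("cB",100,180,200)])]))
E
```

```text
(no output)
```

View pics/m2.png

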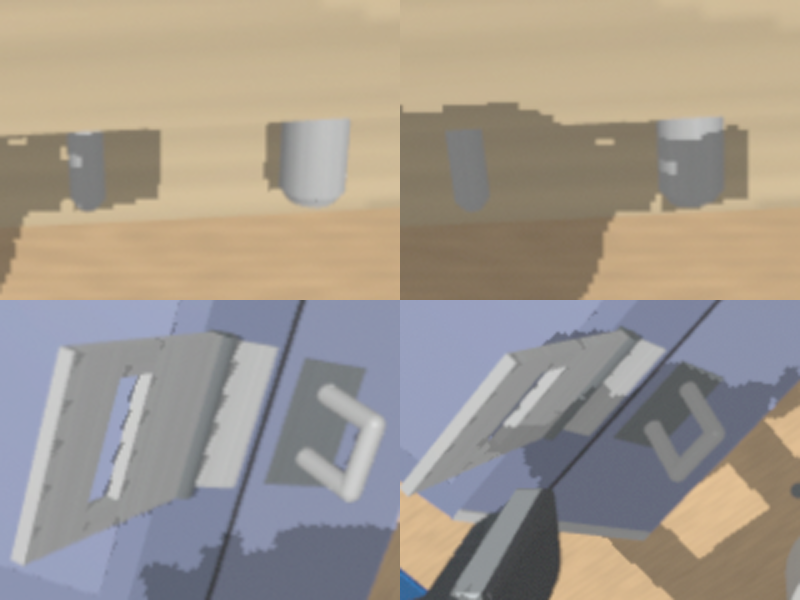

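Reading the crops:
- **Slim pin:** tip at crop (88,207) in rA and (472,208) in rB.
- **Hasp free-edge corners:** (68,349)/(22,562) in cA and (513,358)/(408,490) in cB.
- **Staple crown corners:** (375,422)/(350,490) in cA and (715,437)/(680,475) in cB.

Next I'll fit the case model to these points.

```bash
cat >> h.py <<'E'
c40,s40=np.cos(np.radians(40)),np.sin(np.radians(40))
SL=np.array([c40,0,s40]);NS=np.array([-s40,0,c40])   # up-slope, out of slope (case axes)
EDGE=np.array([-10,0,150.])
ST0=EDGE-58*SL+15.5*NS; HI=EDGE-6*SL+2.5*NS
def hasp(th,r): f=th-np.radians(40); return HI+r*np.array([-np.cos(f),0,np.sin(f)])
def c2w(p,P): 
    c,s=np.cos(p[2]),np.sin(p[2]); P=np.atleast_2d(P); return np.c_[p[0]+c*P[:,0]-s*P[:,1],p[1]+s*P[:,0]+c*P[:,1],P[:,2]+(p[4] if len(p)>4 else 0)]
def stp(x,y,z): return ST0+x*SL+np.array([0,y,0])+z*NS
E
cat > fit.py <<'E'
from h import *
Y=lambda v,y:v+np.array([0,y,0])
A,B=load("cA"),load("cB")
def pts(th): return np.array([stp(0,-13,14),stp(0,13,14),stp(0,-13,-13),stp(0,13,-13),Y(hasp(th,84),-29),Y(hasp(th,84),29)])
oA=np.array([(280,178.8),(270,206),(261.2,167.2),(253.2,194),(157.2,149.6),(138.8,234.8)])
oB=np.array([(257.5,248.5),(240,267.5),(244,224),(226,244),(156.5,209),(104,275)])
kA=np.array([[110,-90,150],[110,90,150]]);uA=np.array([(84,14),(49,225)])
def res(p,free=False): 
    P=c2w(p,pts(p[3])); return np.r_[(proj(A,P)-oA).ravel(),(proj(B,P)-oB).ravel(),(proj(A,c2w(p,kA))-uA).ravel()*.5]
for p0 in([610,215,.17,2.6],[610,215,.17,2.6,0]):
    s=least_squares(res,p0,loss="soft_l1"); print(np.round(s.x,3)); 
    print(np.round(res(s.x).reshape(-1,2),1).tolist())
p=least_squares(res,[610,215,.17,2.6],loss="soft_l1").x; np.save("case.npy",p)
print("crown mid tri",tri([(A,(275.2,192.4)),(B,(249,258))]),"model",c2w(p,stp(0,0,14)))
print("hasp end tri",tri([(A,(148,192.2)),(B,(130.2,242))]),"model",c2w(p,hasp(p[3],84)))
RA,RB=load("rA"),load("rB")
print("tip",tri([(RA,(275.2,232.8)),(RB,(193.8,233.2))]),"shank@hood",tri([(RA,(275.2,204)),(RB,(190.6,202.8))]))
print("thick",tri([(RA,(366,231)),(RB,(165+292/2.5,150+205/2.5))]))
T,S=load("top0"),load("scene0")
print("in top crown",proj(T,c2w(p,stp(0,0,14)))/.7,"scene",proj(S,c2w(p,stp(0,0,14)))/.7,"end",proj(T,c2w(p,hasp(p[3],84)))/.7)
E
python3 fit.py
```

```text
[6.10994e+02 2.20974e+02 1.96000e-01 2.57300e+00]
[[-0.1, 0.4], [0.3, -0.1], [0.9, 0.4], [0.2, -0.9], [0.4, -0.3], [-1.3, 0.1], [0.5, -2.1], [-1.0, -1.4], [0.8, 1.2], [1.0, 0.4], [-0.1, 0.6], [-1.4, 1.5], [-1.3, -1.3], [-0.4, -0.4]]
[ 6.10709e+02  2.21882e+02  1.98000e-01  2.57700e+00 -2.32100e+00]
[[-0.3, 0.7], [0.2, -0.1], [0.8, 0.8], [0.2, -0.8], [0.8, 0.3], [-0.5, -0.2], [0.1, -2.6], [-1.2, -1.9], [0.5, 0.9], [0.9, 0.1], [-0.2, 0.0], [-0.7, 0.3], [-0.7, -0.2], [0.4, -0.3]]
crown mid tri (array([540.08720405, 204.39619236, 142.74305068]), [[0.0, -0.0], [-0.0, 0.0]]) model [[539.00649665 206.68151576 135.31662971]]
hasp end tri (array([620.02986889, 222.39374111, 225.70867941]), [[0.2, -0.1], [-0.3, 0.0]]) model [[619.752825   222.71289289 228.21037908]]
tip (array([ 523.62967993, -157.24707356,   14.89602586]), [[0.0, 0.3], [0.0, -0.3]]) shank@hood (array([ 551.30278035, -157.37013104,   17.35085668]), [[0.0, -0.6], [-0.0, 0.6]])
thick (array([ 528.81117394, -233.04856812,   23.99743271]), [[0.0, 0.5], [-0.0, -0.5]])
in top crown [[299.61141146 284.25679438]] scene [[491.43444976 251.56634984]] end [[284.10796186 237.40661037]]
```

The fit is within about 1–2 px. The case is at (611,221) with yaw 0.196, the hasp angle is 2.57, and the slim tip is at (523,-157,15), which matches the expected 14 mm axis height. Next step is swinging the hasp.

```bash
cat > swing.py <<'E'
from h import *
import sys
p=np.load("case.npy")[:3]; cy,sy=np.cos(p[2]),np.sin(p[2])
W=lambda v:c2w(p,v)[0]; D=lambda v:np.array([cy*v[0],sy*v[0],v[2]])
def tool(a): # forward tilt a in case xz-plane
    return np.array([np.sin(a),0,-np.cos(a)]),np.array([np.cos(a),0,np.sin(a)])
poses=[]
def add(x,z,a): zt,xt=tool(a); poses.append((W([x,0,z]),qx(D(zt),D(xt))))
add(62,262,0);add(62,186,0);add(2,186,0)
for f,r,a in[(1.35,38,0),(1.1,38,0),(.85,37,0),(.6,36,.1),(.35,35,.25),(.1,33,.4),(-.15,31,.55),(-.4,30,.65),(-.6,30,.698),(-.698,30,.698)]:
    m=np.array([-np.sin(f),0,-np.cos(f)]);u=np.array([-np.cos(f),0,np.sin(f)]);zt,xt=tool(a)
    k=max((11*xt,-11*xt),key=lambda c:c@m)*(0 if f<-.65 else 1)
    t=HI+r*u-2*m-k; add(t[0],t[2],a)
poses.append((poses[-1][0]+1.5*D(-NS),poses[-1][1]))
for i,(a,b) in enumerate(poses):
    j=robot.solve_ik(a,b); print(i,np.round(a,0),None if j is None else np.round(j,2))
if len(sys.argv)>1:
    robot.clamp(30)
    robot.move_ptp(*poses[0]); st(); robot.servo_line(poses[1][0],feed=200)
    robot.servo_line(poses[2][0],feed=80); st()
    for a,b in poses[3:]:
        robot.servo_line(a,feed=80,rotation=b); st()
        if np.linalg.norm(robot.current_force())>30: print("STOP"); break
E
python3 swing.py
```

```text
0 [672. 233. 262.] [ 0.17  0.68  0.69 -0.    1.78  1.54]
1 [672. 233. 186.] [ 0.17  0.71  0.84 -0.    1.59  1.54]
2 [613. 221. 186.] [ 0.17  0.59  1.06 -0.    1.49  1.54]
3 [600. 219. 186.] [ 0.16  0.57  1.11 -0.    1.46  1.54]
4 [591. 217. 183.] [ 0.16  0.56  1.14 -0.    1.45  1.54]
5 [583. 215. 177.] [ 0.16  0.55  1.17 -0.    1.42  1.54]
6 [578. 214. 171.] [0.16 0.5  1.28 0.   1.26 1.54]
7 [574. 214. 165.] [0.16 0.45 1.42 0.01 1.03 1.53]
8 [573. 213. 158.] [0.16 0.41 1.55 0.02 0.78 1.52]
9 [574. 214. 151.] [0.15 0.39 1.67 0.04 0.53 1.5 ]
10 [576. 214. 145.] [0.15 0.39 1.75 0.08 0.35 1.46]
11 [578. 214. 140.] [0.15 0.4  1.78 0.11 0.26 1.43]
12 [571. 213. 130.] [0.15 0.41 1.81 0.13 0.22 1.41]
13 [572. 213. 129.] [0.15 0.42 1.81 0.13 0.22 1.41]
```

```bash
python3 - <<'E'
s=open("swing.py").read()
s=s.replace("(-.15,31,.55),(-.4,30,.65),(-.6,30,.698),(-.698,30,.698)","(-.15,36,.45),(-.4,38,.5),(-.6,18,.5),(-.698,18,.5)").replace("*(0 if f<-.65 else 1)","")
open("swing.py","w").write(s)
E
python3 swing.py go | grep -v "^[0-9]"
python3 - <<'E'
from h import *
p=np.load("case.npy")[:3]
robot.servo_line(robot.current_ee_pos()+[20,0,60],feed=200)
dn=[0,0,-1]
# view from behind/up side: hasp is down now
robot.move_ptp([600,225,270],qx(dn,[1,.2,0])); shot("wrist","dA"); st()
robot.servo_line([600,165,270],feed=200); shot("wrist","dB"); st()
v=[cv2.imread(f"pics/{t}.png") for t in("dA","dB")]
P=c2w(p,[stp(0,0,14),stp(0,-13,14),stp(0,13,14)])
for t,i in zip(("dA","dB"),v): print(proj(load(t),P).round(1).tolist())
o=[]
for t,i in zip(("dA","dB"),v):
    u=proj(load(t),P)[0].astype(int); x,y=max(u[0]-66,0),max(u[1]-75,0); c=i[y:y+150,x:x+133]; print(t,x,y,c.shape); o.append(cv2.resize(c,(400,450),interpolation=cv2.INTER_CUBIC))
cv2.imwrite("pics/m3.png",np.hstack(o))
E
```

```text
t 6.5 p [671.6 232.7 262. ] F [0.  0.5 0.2]
t 7.9 p [613.7 221.5 189.7] F [ 0.5  0.8 11.1]
t 8.2 p [599.8 218.7 187. ] F [1.  0.1 1.5]
t 8.5 p [590.6 216.9 182.7] F [-1.2  0.1 -0. ]
t 8.8 p [583.3 215.5 176.8] F [ 0.2 -0.3  0.4]
t 9.0 p [577.4 214.4 171.4] F [-0.1  1.1  0.1]
t 9.4 p [574.3 213.6 165. ] F [ 0.7  0.8 -0.3]
t 9.7 p [573.7 213.5 157.9] F [0.5 0.2 0. ]
t 10.0 p [570.1 212.8 149.5] F [ 0.3 -0.1 -0.2]
t 10.3 p [569.7 212.8 140.3] F [0.6 1.5 0.6]
t 10.5 p [570.2 212.8 134.1] F [ 1.1  0.1 -0.2]
t 10.8 p [570.9 213.  132.7] F [ 0.1 -0.9  0.5]
t 11.0 p [571.5 213.2 131.7] F [-4.1 -0.7  4. ]
t 12.4 p [599.4 224.9 268.6] F [-0.1 -0.4 -0. ]
t 12.9 p [599.8 165.2 269.9] F [-0.1  0.2 -0.6]
[[286.3, 262.0], [301.1, 262.0], [271.5, 262.0]]
[[218.7, 249.5], [233.5, 249.5], [203.9, 249.4]]
dA 220 186 (150, 133, 3)
dB 152 174 (150, 133, 3)
```

View pics/m3.png

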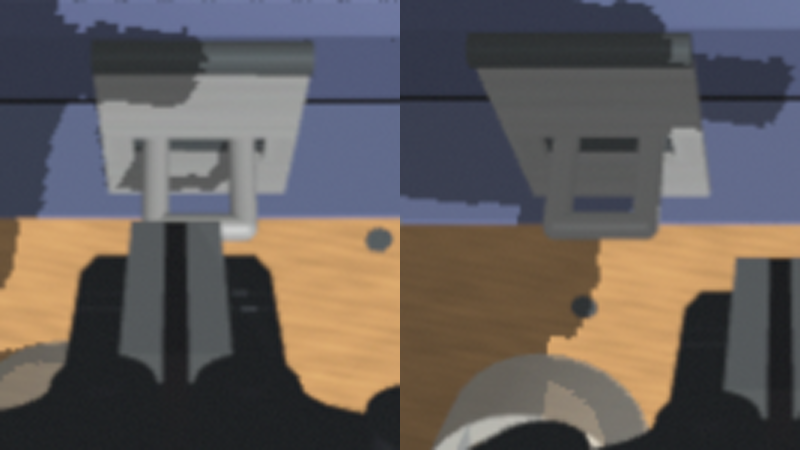

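The crops show the hasp lying flat with the staple standing through its slot. The crown centre reads (286.2,262.8) in dA and (219.2,249.1) in dB. The model predicts (286.3,262.0) and (218.7,249.5), so the staple pose is confirmed. Next I'll draw the pin.

```bash
python3 - <<'E'
from h import *
p=np.load("case.npy")[:3]
e=proj(load("dA"),c2w(p,[hasp(0,84)+2*NS+[0,-29,0],hasp(0,84)+2*NS+[0,29,0]])); print("flat-hasp edge corners predicted in crop",((e-[220,186])*3.0075).round(0).tolist())
RA=load("rA"); a,b=onz(RA,(210,103),50),onz(RA,(444,91),50); d=a-b; print("rack yaw",np.arctan2(-d[0],d[1]))
yaw=.035; X=np.array([np.cos(yaw),np.sin(yaw),0]); Q=qx([0,0,-1],X)
g=np.array([523.3,-157.3,0])+18*X
robot.ungrasp(); robot.move_ptp(g+[0,0,110],Q); robot.servo_line(g+[0,0,10.5],feed=150); st()
robot.clamp(90); st(); print("w",robot.current_grip_width())
robot.servo_line(g+[0,0,12],feed=40); robot.servo_line(g-100*X+[0,0,12],feed=110); st(); print("w",robot.current_grip_width())
t=g-135*X+[0,26,0]
robot.servo_line(t+[0,0,12],feed=110); robot.servo_line(t+[0,0,3],feed=40); st(); print("w",robot.current_grip_width())
robot.ungrasp(); robot.servo_line(t+[0,0,60],feed=200)
robot.move_ptp(t+[75,-10,150],Q); shot("wrist","eA"); st()
robot.servo_line(t+[75,60,150],feed=250); shot("wrist","eB"); st()
v=[cv2.imread(f"pics/{s}.png") for s in("eA","eB")]
P=t+np.array([35,0,10])
o=[]
for s,i in zip(("eA","eB"),v):
    u=proj(load(s),P)[0].astype(int); x,y=max(u[0]-80,0),max(u[1]-120,0); c=i[y:y+240,x:x+160]; print(s,x,y,c.shape); o.append(cv2.resize(c,None,fx=2.5,fy=2.5,interpolation=cv2.INTER_CUBIC))
h=min(k.shape[0] for k in o); cv2.imwrite("pics/m4.png",np.hstack([k[:h] for k in o]))
E
```

```text
flat-hasp edge corners predicted in crop [[284.0, 195.0], [109.0, 194.0]]
rack yaw 0.05455249191746297
t 15.9 p [ 541.9 -156.7   11.3] F [0.1 0.5 0.3]
t 16.6 p [ 541.3 -156.7   10.9] F [-0.7  1.1  5.3]
w 7.847395678236887
t 17.9 p [ 441.9 -160.3   12. ] F [ 1.7 -0.3 -1.5]
w 7.678632859126562
t 18.8 p [ 407.2 -136.     2.9] F [-0.  -0.6  2.9]
w 8.073005742162625
t 20.6 p [ 480.3 -144.9  148.3] F [-0.   0.5  0.5]
t 21.1 p [480.9 -75.5 149.2] F [-0.8  0.8  0.5]
eA 186 114 (240, 160, 3)
eB 266 116 (240, 160, 3)
```

View pics/m4.png

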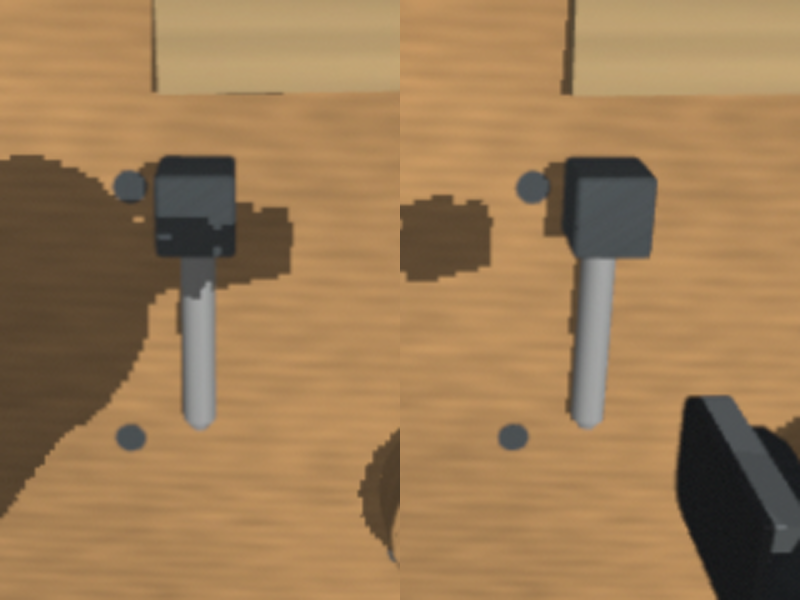

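The pin lies flat and upright, head away from the robot. Readings (eA / eB crop):
- **Tip:** (200,428) / (587,427)
- **Top-face front edge middle:** (195,257) / (613,257)
- **Top-face back edge middle:** (196,176) / (617,177)

The flat-hasp edge prediction also matches the picture within 2 px.

```bash
python3 - <<'E'
from h import *
A,B=load("eA"),load("eB")
f=lambda a,b:tri([(A,(186+a[0]/2.5,114+a[1]/2.5)),(B,(266+b[0]/2.5,116+b[1]/2.5))])
for n,a,b in[("tip",(200,428),(187,427)),("front",(195.5,257),(213.5,257)),("back",(196,176),(217.5,177))]: print(n,f(a,b))
# insertion IK check
p=np.load("case.npy")[:3]; cy,sy=np.cos(p[2]),np.sin(p[2]); D=lambda v:np.array([cy*v[0],sy*v[0],v[2]])
for a in(.4,.5,.6):
  for x in(100,90,4):
    z=[np.sin(a),0,-np.cos(a)];xx=[np.cos(a),0,np.sin(a)]
    print(a,x,np.round(robot.solve_ik(c2w(p,stp(x+15,0,0))[0],qx(D(z),D(xx))),2))
E
```

```text
tip (array([ 388.3324339 , -135.73692662,    6.77968376]), [[0.0, -0.1], [0.0, 0.1]])
front (array([ 464.76961503, -133.23146521,   28.43273867]), [[0.0, -0.2], [-0.0, 0.2]])
back (array([ 490.41501188, -132.64132185,   24.33355618]), [[0.0, -0.1], [-0.0, 0.1]])
0.4 100 [0.16 0.46 1.32 0.02 0.96 1.53]
0.4 90 [0.16 0.46 1.35 0.02 0.93 1.53]
0.4 4 [0.16 0.42 1.61 0.02 0.72 1.52]
0.5 100 [0.16 0.44 1.4  0.02 0.8  1.52]
0.5 90 [0.16 0.43 1.43 0.03 0.78 1.52]
0.5 4 [0.15 0.4  1.68 0.04 0.56 1.5 ]
0.6 100 [0.16 0.42 1.48 0.04 0.64 1.51]
0.6 90 [0.16 0.41 1.51 0.04 0.62 1.51]
0.6 4 [0.15 0.39 1.76 0.07 0.4  1.47]
```

```bash
cat >> h.py <<'E'
GX=16.; AI=.5; AG=AI-np.radians(40)
def ins(x,y,z):
    p=np.load("case.npy")[:3]; D=lambda v:np.array([np.cos(p[2])*v[0],np.sin(p[2])*v[0],v[2]])
    return c2w(p,stp(x+GX,y,z))[0],qx(D([np.sin(AI),0,-np.cos(AI)]),D([np.cos(AI),0,np.sin(AI)]))
E
python3 - <<'E'
from h import *
yaw=.033; X=np.array([np.cos(yaw),np.sin(yaw),0]); Z=np.array([0,0,1.])
Q=qx(np.sin(AG)*X-np.cos(AG)*Z,np.cos(AG)*X+np.sin(AG)*Z)
g=np.array([463.7,-133.3,6.5])+GX*X
back=-(np.sin(AG)*X-np.cos(AG)*Z)
print(robot.solve_ik(g,Q))
robot.move_ptp(g+90*back,Q); robot.servo_line(g,feed=150); st()
robot.clamp(90); st(); print("w",robot.current_grip_width())
robot.servo_line(g+200*Z,feed=250); st()
robot.move_ptp(*ins(120,0,40)); st()
robot.servo_line(ins(84,0,0.5)[0],feed=120); robot.wait(.2); st(); print("target",ins(84,0,.5)[0],"w",robot.current_grip_width())
shot("wrist","fW"); shot("scene","fS"); shot("top","fT")
p=np.load("case.npy")[:3]; o=[]
for s,w in(("fW",130),("fS",80)):
    i=cv2.imread(f"pics/{s}.png"); c=load(s); u=proj(c,c2w(p,stp(5,0,5)))[0].astype(int); x,y=u[0]-w//2,u[1]-w//2; o.append(cv2.resize(i[y:y+w,x:x+w],(400,400),interpolation=cv2.INTER_CUBIC)); print(s,x,y,400/w)
    print(" crown mid, pred tip",((proj(c,c2w(p,[stp(0,0,14),stp(9,0,.5)]))-[x,y])*400/w).round().tolist())
cv2.imwrite("pics/m5.png",np.hstack(o))
E
```

```text
[-0.45910893  0.64738723  1.59810055 -0.10601335  1.0735985   1.13758115]
t 22.2 p [ 480.2 -132.9    7.6] F [ 0.5 -0.1 -0.6]
t 22.8 p [ 480.  -132.9    7.1] F [0.4 0.6 6.6]
w 24.17041844618393
t 23.8 p [ 479.2 -132.5  205.2] F [-0.3 -0.9 -2. ]
t 25.2 p [625.  222.7 242.2] F [ 0.4 -0.1 -1.1]
t 26.0 p [623.  223.3 190.3] F [-0.8  0.5 -0.5]
target [622.65585688 223.28926088 189.2537907 ] w 24.460171712332638
fW 214 336 3.076923076923077
 crown mid, pred tip [[203.0, 260.0], [203.0, 168.0]]
fS 306 138 5.0
 crown mid, pred tip [[190.0, 190.0], [209.0, 209.0]]
```

View pics/m5.png

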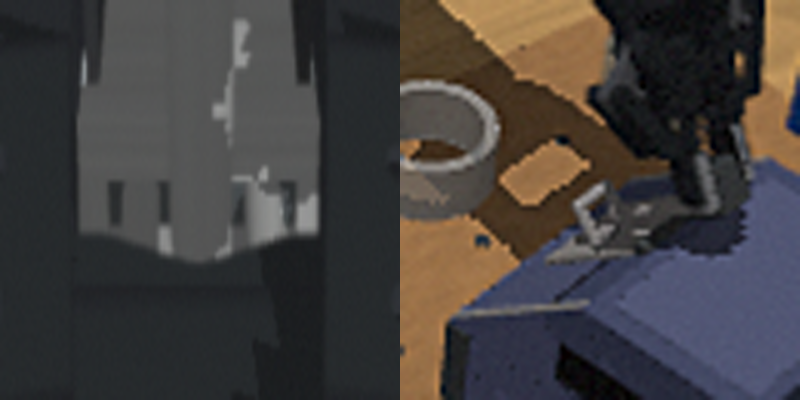

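The wrist view shows the shank centred at about x=199, between the staple legs at about 140 and 265 (middle 202). The scene crop shows the pin tip just behind the loop. Inserting now with force checks.

```bash
cat > push.py <<'E'
from h import *
p=np.load("case.npy")[:3]
ok=True
for x in(76,68,60,45,30,18,10,7,5,3.5,2):
    robot.servo_line(ins(x,0,-.8)[0],feed=60 if x>10 else 25)
    f=np.array(robot.current_force()); d=robot.current_ee_pos()-ins(x,0,-.8)[0]
    print(x,round(robot.current_time_s(),1),"F",np.round(f,1),"err",np.round(d,1),"w",round(robot.current_grip_width(),1))
    if np.linalg.norm(f)>12: print("STOP"); break
E
python3 push.py
```

```text
76 26.4 F [ 0.4 -0.3 -1.3] err [-0.3 -0.  -0.2] w 24.0
68 26.7 F [ 0.5  0.3 -0.5] err [-0.1 -0.  -0.1] w 24.2
60 27.0 F [-0.4  0.4 -1.5] err [-0.1  0.  -0.1] w 23.8
45 27.4 F [ 0.1  0.7 -1.1] err [0.  0.  0.1] w 24.4
30 27.8 F [ 1.3 -0.4 -1.1] err [0.1 0.  0.1] w 24.2
18 28.1 F [-0.4 -0.  -0.6] err [-0.1  0.  -0.1] w 24.2
10 28.6 F [-0.2  0.4 -0.8] err [-0.  0.  0.] w 24.0
7 28.9 F [ 0.7  0.1 -0.3] err [-0.1 -0.  -0.1] w 24.1
5 29.1 F [-0.3  0.8 -1.4] err [-0.1 -0.  -0.1] w 24.1
3.5 29.4 F [1.8 0.4 1.1] err [0.6 0.1 0.6] w 24.0
2 29.6 F [6.5 2.4 3.5] err [1.7 0.3 1.6] w 24.5
```

Head contact felt at x≈4, as expected. Now lower the pin onto the plate, release, retract and look.

```bash
python3 - <<'E'
from h import *
p=np.load("case.npy")[:3]
robot.servo_line(ins(4.2,0,-.8)[0],feed=40); robot.servo_line(ins(4,0,-4.5)[0],feed=25); st()
robot.ungrasp(); robot.wait(.3); st()
a,Q=ins(4,0,-4.5); z=R.from_quat(Q).as_matrix()[:,2]
robot.servo_line(a-120*z,feed=200)
robot.move_ptp([580,120,300],qx([0,0,-1],[1,.2,0])); robot.wait(.3); st()
shot("wrist","gW"); shot("scene","gS"); o=[]
for s,w in(("gW",130),("gS",80)):
    i=cv2.imread(f"pics/{s}.png"); c=load(s); u=proj(c,c2w(p,stp(0,0,0)))[0].astype(int); x,y=max(0,u[0]-w//2),max(0,u[1]-w//2); k=i[y:y+w,x:x+w]; o.append(cv2.resize((255*(k/255.)**.7).astype('uint8'),(400,400),interpolation=cv2.INTER_CUBIC)); sc=[400/k.shape[1],400/k.shape[0]]
    print(s,"shoulder,head end top,tip",((proj(c,c2w(p,[stp(4,0,-5),stp(32,0,17),stp(-71,0,-5)]))-[x,y])*sc).round().tolist())
cv2.imwrite("pics/m6.png",np.hstack(o))
E
```

```text
t 30.1 p [565.9 212.1 134.3] F [-0.5  0.4  4.9]
t 31.1 p [565.7 212.  134. ] F [0.2 0.2 0.1]
t 33.0 p [579.6 120.4 300. ] F [ 0.1 -0.3 -0.1]
gW shoulder,head end top,tip [[200.0, 182.0], [165.0, 191.0], [248.0, 296.0]]
gS shoulder,head end top,tip [[212.0, 207.0], [229.0, 171.0], [133.0, 218.0]]
```

View pics/m6.png

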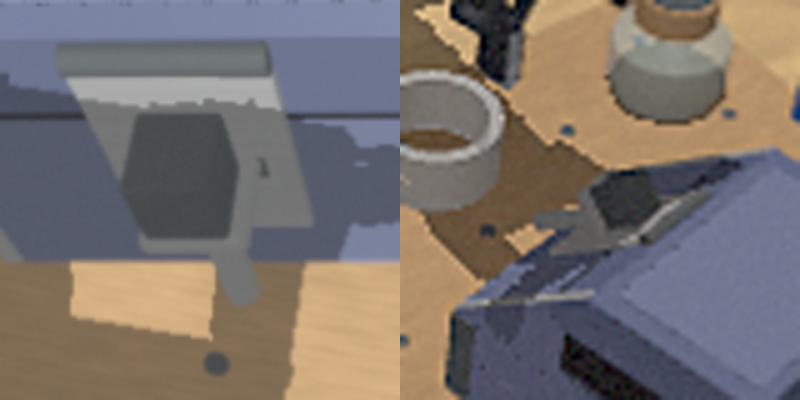

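The wrist crop shows the head against the staple, and the tip emerging at (243,297) where (248,296) was predicted. The hasp is flat and the robot is clear, so I'm handing in.

```bash
python3 -c "
from station import robot
print(robot.job_done(), robot.current_time_s())"
```

```text
the job is handed in; nothing more can be done
the job is handed in; nothing more can be done
```

The transit case is locked and the job is handed in: the hasp lies flat over the staple, the slim pin is home with its head against the staple, and the thick pin stayed in the rack; it took about 33 s.

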